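# Load two board carriers into the spring-lift magazine

## Task

Load the two carriers on the blue mat that hold a green circuit board into the spring-lift magazine, on top of the carrier already in it, boards facing up: press each one straight down against the spring until both brass catches snap out over its ends and hold it down. Leave the empty carrier where it lies and do not disturb the other things on the bench.

Things in the scene. Friction and masses are not known exactly. Their poses are not given: they have to be found in the camera images.
- carrier_a: Solder carrier 120 x 56 x 12 mm, dark grey, about 0.12 kg; origin at the centre of its underside, x along its length, z up out of its top: a flat frame (14 mm wide at the ends, 10 mm along the sides) round a 5 mm deep pocket. A green board lies in the pocket, below the frame's top. To be loaded; lies on the 3 mm thick blue mat. It may go in either end first.
- carrier_b: Solder carrier 120 x 56 x 12 mm, dark grey, about 0.12 kg; origin at the centre of its underside, x along its length, z up out of its top: a flat frame (14 mm wide at the ends, 10 mm along the sides) round a 5 mm deep pocket. Holds a green board, just like carrier_a. To be loaded; the two may go in either order.
- carrier_empty: Solder carrier 120 x 56 x 12 mm, dark grey, about 0.12 kg; origin at the centre of its underside, x along its length, z up out of its top: a flat frame (14 mm wide at the ends, 10 mm along the sides) round a 5 mm deep pocket. EMPTY: no green board; two black rectangles show in the pocket. Lies on the mat and stays there.
- carrier_c: Solder carrier 120 x 56 x 12 mm, dark grey, about 0.12 kg; origin at the centre of its underside, x along its length, z up out of its top: a flat frame (14 mm wide at the ends, 10 mm along the sides) round a 5 mm deep pocket. Holds a green board; already in the magazine, pushed up by the springs against the catches' undersides (its top 100 mm above the bench).
- magazine: Spring-lift magazine, fixed: grey base 190 x 116 x 12 mm, an aluminium angle post at each corner, a follower plate on two springs between them, a brass spring catch with a black knob at each end (knobs reach to |x| = 104 mm, catch housings 128 mm high at |x| = 67 to 93 mm). Origin at the centre of the base's underside, at bench height; x along the carriers' length, z up.
- mouth (a point): Point on the magazine's vertical centre line where its straight posts end, 128 mm above the bench; above it they flare out by 7 mm, to a height of 147 mm. The posts leave 3 mm all round a centred carrier. Both long sides (+y, -y) are open between the posts over a width of 90 mm, from the base up, so fingers can hold a carrier by its long sides all the way down.
- catch_line (a point): Point on the magazine's vertical centre line at the height of the catches' flat undersides, 100 mm above the bench. The top carrier is held with its top at this height. The catches snap out when a carrier's top is pressed below it: 3 to 6 mm below is right; the stack under it goes down too. This takes 10 to 16 N in all.
- follower (a joint): How far the follower plate is pushed down from its empty position, m, 0 to 0.056, growing downwards: about 0.010 with one carrier held under the catches, 0.022 with two, 0.034 with three. Its springs push up with 8 N at 0 and 0.2 N more for each mm.
- catch_near (a joint): Brass spring catch at the magazine's -x end: 0 when fully out (its nose overlaps a centred carrier's end by 6 mm), growing to 0.012 m as it is pushed back. Flat underside; its top slopes back over about 23 mm of height, so that a carrier pressed down from above drives it back, against 1.5 to 2.5 N; it springs out once the carrier's top is below it.
- catch_far (a joint): The like catch at the magazine's +x end.
- tape: roll of cream masking tape lying flat, 110 mm across, 24 mm high, on the bench to the right of the mat; bystander; origin at the centre of its underside
- spool: green solder spool standing on the far edge of the mat, 54 mm across, 42 mm high; bystander; origin at the centre of its underside
- pump: desoldering pump, 190 mm long, 20 mm thick, aluminium and blue, lying on the far edge of the mat; bystander; origin under its middle, x along it
Things that resemble listed ones, but are neither listed nor needed, are in the scene too. What is shaped like the magazine but orange is not meant.

How it is judged:
By the outcome, as a careful person would: the job done as asked, in the order asked, and still so for the second after the job is handed in, with the robot touching nothing.
It also fails if it takes over 70 s, if anything falls off the work surface, if the arm or the gripper's body presses on something with over 40 N, if the wrist force passes 120 N, or if a joint passes its speed limit or range.

## Robot

A 6-joint arm with a two-finger parallel gripper is mounted at the origin on the work surface. World frame = base frame: x ahead of the robot, y to its left, z up, the work surface at z = 0. Lengths are in mm, angles in rad, forces in N, time in s.
With the tool pointing down it reaches from about 350 to 975 mm from the base axis. Payload 4.9 kg.
Tool frame: the origin (TCP) lies midway between the tips of the shut fingers; the grasp point (between the pads) lies grip_depth behind it (grip_depth is the distance from the TCP to the grasp point, in mm); z points along the fingers, y is the line along which they close (so a half turn about z gives the same grasp; the last joint's range is limited). The gripper opens to 85 mm and grips with 20 to 120 N. Pads are 22 mm wide; open, the fingers measure 114 mm over their backs; the gripper's body (76 mm by 85 mm) begins 54 mm behind the grasp point. The pads swing forward as they close: fully open they stand 13 mm farther back than shut.
Start: joints at [-1.263, 0.053, 1.613, -0, 1.476, -0.119], TCP at [258.718, -568.917, 231.304] pointing down, gripper open.
Joint ranges: [-3.01, 3.01], [-1.01, 2.22], [0.06, 2.58], [-1.02, 4.17], [0.09, 2.62], [-3.14, 3.14]. Speed limits (rad/s): [2.57, 2.57, 3.14, 3.14, 3.14, 3.14].

## Interface

Orientations are given as a unit quaternion [w, x, y, z].
In Python, from cell import get_obs, camera, job_done, grip_depth gives the robot as it stands. The module is installed in compiled form; this text tells all that it offers.
- The arm moves only by the shell command python3 -m pendant 'ROWS' [FORCE]. ROWS is JSON, a list of rows, each a list of 3 entries, a list of its own where there are three numbers: the closure, from -1 (fully open) to 1 (shut), then the shift along the tool's x, y, z normalised to -1 to 1, where 1 is 50 cm, then the turn about the tool's z normalised to -1 to 1, where 1 is 60 degrees. A call has 1 to 8 rows; each row shifts and turns the commanded pose from where the row before left it, along the tool's axes as they then stand; what a row does not reach is not made up. A row lasts 1/10 s, in which the tool goes at most 50 mm and 8.59 degrees, less where a joint would pass 70% of its speed; a pose out of reach is approached as far as the arm can. A call with a number of a shift or a turn outside -1 to 1 is refused whole. A call with a gripper value outside its range is refused whole. The fingers move at their own pace and stop on an object; FORCE is the grip in N (left out, the last holds). Time passes only in rows, so rows that do not move let the fingers close. It gives the time, the measured TCP pose, the force, the opening and the grip force at its end, in the units of the state.
- get_obs(): the state, without advancing time (a new reading comes with each control period).
- camera(name): name is "scene" or "top" or "wrist"; returns a dict with "img" (400x640x3 uint8, blue, green, red), "fx", "fy", "cx", "cy" (pixels), "distortion" ([k1, k2, p1, p2, k3] as OpenCV has them; the pictures are not rectified), "eye" and "orientation" of the camera in the world. Camera axes: x right, y up, looking along -z (the intrinsics and any distortion apply to the point x, -y, -z); pixel columns grow to the right and rows downward; lengths in mm; the calibration is good to about 2 mm. A picture is of the moment at which its call begins. There is no depth.
- job_done(): hands the job in; it is judged then, once.
The state is a dict: "clock": time; "joint_positions": joint angles; "qvel": joint speeds; "joint_torque": joint torques, N m; "eef_pos": TCP position; "tcp_rot": TCP orientation; "wrist_force": force on the tool from outside, world axes, zero at the start; "moment": the same for the moment, N m; "gripper_width": opening from 0.0 (shut) to 1.0 (fully open); "grip_force": force on a finger pad.
Only numpy, scipy, OpenCV 4.12 (cv2) and the standard library are available. Lean on these libraries where they do the work, as an engineer would, in place of code of your own. Each camera call takes 0.05 s, during which the arm holds its last target. There are 200 camera calls.

## Working session

There is one attempt and no reset: what is moved stays moved. The work goes in short steps, Python scripts to look and compute and a shell command to move; the robot and the scene stay as the last step left them, time stands still between calls to the robot, and variables do not carry over. Pictures are saved under pics/ and viewed, at most 11 in all, crops included, and the job is handed in when it is done.

```bash
mkdir -p pics; cat > h.py <<'E'
import numpy as np, cv2
from scipy.spatial.transform import Rotation as R
from cell import get_obs, camera, grip_depth
def rot(q): return R.from_quat([q[1],q[2],q[3],q[0]]).as_matrix()
def K(c): return np.array([[c['fx'],0,c['cx']],[0,c['fy'],c['cy']],[0,0,1.]])
def cast(c,px,z):
    px=np.array(px,float).reshape(-1,1,2)
    u=cv2.undistortPoints(px,K(c),np.array(c['distortion'],float)).reshape(-1,2)
    d=np.c_[u[:,0],-u[:,1],-np.ones(len(u))]@rot(c['orientation']).T
    e=np.array(c['eye']); t=(z-e[2])/d[:,2]
    return e+d*t[:,None]
def proj(c,P):
    p=(np.array(P,float).reshape(-1,3)-np.array(c['eye']))@rot(c['orientation'])
    p=np.c_[p[:,0],-p[:,1],-p[:,2]]
    return cv2.projectPoints(p,np.zeros(3),np.zeros(3),K(c),np.array(c['distortion'],float))[0].reshape(-1,2)
E
python3 - <<'E'
from h import *
for n in('scene','top'):
    c=camera(n); cv2.imwrite(f'pics/{n}0.png',c['img']); print(n,c['fx'],c['eye'],c['orientation'],c['distortion'])
print(get_obs(), grip_depth)
E
```

```text
scene 505.51903372875057 [1354.88955753  489.39735798 1381.92113666] [0.47064296 0.16755492 0.29336837 0.81508009] [-0.02818057  0.          0.          0.          0.        ]
top 430.83075571133384 [ 301.65505786  -31.33835226 1518.26883256] [ 0.71134788  0.04214865 -0.04301325 -0.70025535] [-0.05078194  0.          0.          0.          0.        ]
{'clock': 0.1, 'joint_positions': array([-1.26299893e+00,  5.32855730e-02,  1.61415491e+00,  3.52281172e-05,
        1.47600379e+00, -1.18995934e-01]), 'qvel': array([ 0.00044647, -0.00168935, -0.00198892,  0.00193494, -0.00121158,
        0.00164868]), 'joint_torque': array([ 4.22649146e-04, -3.94906497e+01, -3.71362495e+01, -1.11591739e-04,
        3.91947571e-03, -6.33966565e-06]), 'eef_pos': array([ 258.56124839, -568.39096899,  230.19029279]), 'tcp_rot': array([-9.23338457e-04,  9.77317143e-01,  2.11778999e-01, -6.98118266e-05]), 'wrist_force': array([-0.08847462,  0.31215688, -0.27306575]), 'moment': array([-0.02780667, -0.02882747,  0.00303001]), 'grip_force': 0.0, 'gripper_width': 1.0007253994662177} 18.700000000000003
```

View pics/top0.png

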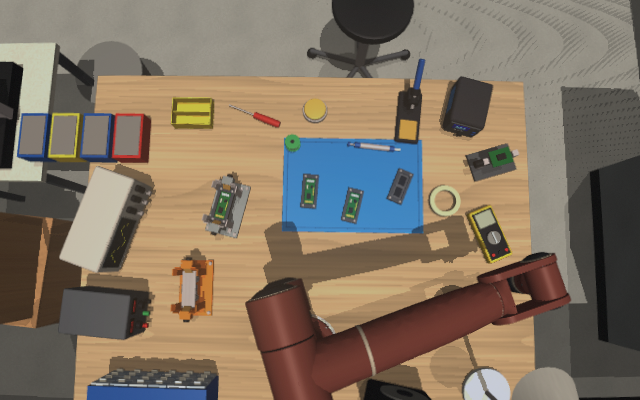

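View pics/scene0.png

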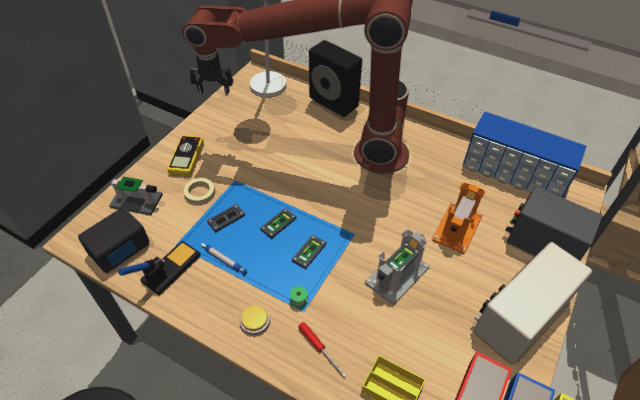

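Top view: boarded carriers at about (310,191) and (352,205), the empty one at (400,186), the magazine at (227,205) and the orange decoy at (192,288).

```bash
cat >> h.py <<'E'
def greens(c,zs=None,amin=60):
    hsv=cv2.cvtColor(c['img'],cv2.COLOR_BGR2HSV)
    m=cv2.inRange(hsv,(45,70,25),(85,255,255))
    m=cv2.morphologyEx(m,cv2.MORPH_CLOSE,np.ones((5,5)))
    out=[]
    for k in cv2.findContours(m,0,1)[0]:
        if cv2.contourArea(k)<amin: continue
        out.append((cv2.minAreaRect(k),k))
    return out
def rect(c,k,z):
    P=cast(c,k.reshape(-1,2),z)[:,:2].astype(np.float32)
    (x,y),(w,h),a=cv2.minAreaRect(P)
    if w<h: w,h,a=h,w,a+90
    return np.round([x,y,w,h,(a+90)%180-90],1)
E
python3 - <<'E'
from h import *
for n in('scene','top'):
    c=camera(n)
    for r,k in greens(c): print(n,np.round(r[0]),'z11',rect(c,k,11),'z96',rect(c,k,96))
c=camera('wrist'); o=get_obs(); M=rot(o['tcp_rot'])
print('tool',M.round(3).tolist(),'cam in tool',(M.T@(np.array(c['eye'])-o['eef_pos'])).round(1),(M.T@rot(c['orientation'])).round(3).tolist(),c['fx'])
E
```

```text
scene [298. 297.] z11 [707.2  53.9  74.3  50.6  35.6] z96 [747.4  80.9  69.7  47.5  35.6]
scene [401. 258.] z11 [419.  268.9  96.9  36.  -13.1] z96 [477.  282.6  90.9  33.8 -13.1]
scene [309. 250.] z11 [542.7  -5.2  90.6  35.5  -4.5] z96 [593.   25.5  85.   33.3  -4.5]
scene [278. 222.] z11 [ 494.1 -157.4   91.3   35.4  -12.3] z96 [ 547.5 -117.3   85.7   33.2  -12.3]
scene [129. 184.] z11 [ 617.8 -730.2   83.2   60.3  -73.3] z96 [ 663.5 -654.6   78.1   56.5  -73.3]
top [352. 205.] z11 [ 497.2 -157.7   90.8   34.3  -13.5] z96 [ 486.2 -150.6   85.7   32.4  -13.5]
top [222. 205.] z11 [490.4 301.4  94.6  36.4 -13.5] z96 [479.8 282.6  89.3  34.4 -13.5]
top [309. 191.] z11 [545.6  -5.5  90.9  35.   -4.7] z96 [531.9  -7.   85.8  33.   -4.7]
top [500. 156.] z11 [ 682.4 -694.9   80.8   59.   -73.5] z96 [ 661.  -657.5   76.3   55.7  -73.5]
top [292. 143.] z11 [718.   59.3  59.2  50.4   1.2] z96 [694.5  54.2  55.9  47.5   1.2]
tool [[0.91, 0.414, -0.0], [0.414, -0.91, 0.001], [0.0, -0.001, -1.0]] cam in tool [ 7.42e+01 -1.00e-01 -1.42e+02] [[-0.001, 0.956, 0.293], [1.0, 0.001, 0.0], [0.0, 0.293, -0.956]] 325.13667345613095
```

```bash
cat >> h.py <<'E'
def togo(x,y,z,yaw):
    "tool-axis shift (units of 500 mm) and turn (units of 60 deg) to reach a TCP target"
    o=get_obs(); M=rot(o['tcp_rot']); d=np.array([x,y,z])-o['eef_pos']
    cur=np.degrees(np.arctan2(M[1,0],M[0,0])); dy=(yaw-cur+90)%180-90
    Y=np.radians(cur+dy); M2=np.array([[np.cos(Y),np.sin(Y),0],[np.sin(Y),-np.cos(Y),0],[0,0,-1]])
    print('clock',round(o['clock'],2),'pos',o['eef_pos'].round(1),'yaw',round(cur,2),'turn',round(-dy/60,4),'shift after turn',(M2.T@d/500).round(4),'now',(M.T@d/500).round(4),'F',o['wrist_force'].round(1),'tilt',M[:2,2].round(4))
E
python3 -m pendant '[[-1,[0,0,0.025],0.12],[-1,[0,0,0.025],0.12],[-1,[0,0,0.025],0.12],[-1,[0,0,0.025],0.123]]' 80
python3 -c "from h import *; togo(544,-5.3,160,-4.6)"
```

```text
clock: 0.65
eef_pos: [258.7, -568.8, 180.7]
tcp_rot: [-0.0, 0.999, -0.042, -0.0]
wrist_force: [-0.6, 0.0, 0.7]
gripper_width: 1.0
grip_force: 0.0
clock 0.65 pos [ 258.7 -568.8  180.7] yaw -4.83 turn -0.0038 shift after turn [ 0.4784 -1.1691  0.0413] now [ 0.4738 -1.171   0.0415] F [-0.6  0.   0.7] tilt [-0.0001  0.0002]
```

```bash

python3 -m pendant '[[-1,[0.034,-0.0836,0.003],0],[-1,[0.034,-0.0836,0.003],0],[-1,[0.034,-0.0836,0.003],0],[-1,[0.034,-0.0836,0.003],0],[-1,[0.034,-0.0836,0.003],0],[-1,[0.034,-0.0836,0.003],0],[-1,[0.034,-0.0836,0.003],0]]'
python3 -m pendant '[[-1,[0.034,-0.0836,0.003],0],[-1,[0.034,-0.0836,0.003],0],[-1,[0.034,-0.0836,0.003],0],[-1,[0.034,-0.0836,0.003],0],[-1,[0.034,-0.0836,0.003],0],[-1,[0.034,-0.0836,0.003],0],[-1,[0.034,-0.0836,0.003],0]]'
python3 -m pendant '[[-1,[0,0,0],0],[-1,[0,0,0],0]]'
cat >> h.py <<'E'
def look(zs):
    c=camera('wrist')
    for r,k in greens(c,amin=800): print('green px',np.round(r[0]),[(z,rect(c,k,z).tolist()) for z in zs])
    return c
E
python3 - <<'E'
from h import *
togo(544,-5.3,160,-4.6)
c=look([11]); cv2.imwrite('pics/w1.png',c['img'])
E
```

```text
clock: 1.35
eef_pos: [400.9, -284.9, 170.8]
tcp_rot: [0.0, 0.999, -0.04, 0.0]
wrist_force: [1.4, 0.4, 0.1]
gripper_width: 0.999
grip_force: 0.0
clock: 2.05
eef_pos: [542.7, -2.5, 160.4]
tcp_rot: [0.0, 0.999, -0.039, 0.0]
wrist_force: [0.8, -0.6, 0.3]
gripper_width: 0.998
grip_force: 0.0
clock: 2.25
eef_pos: [542.1, -3.6, 160.1]
tcp_rot: [0.0, 0.999, -0.038, -0.0]
wrist_force: [0.5, -0.2, -0.3]
gripper_width: 0.999
grip_force: 0.0
clock 2.25 pos [542.1  -3.6 160.1] yaw -4.4 turn 0.0033 shift after turn [0.004  0.0031 0.0001] now [0.004  0.0031 0.0001] F [ 0.5 -0.2 -0.3] tilt [-0.0007 -0.0004]
green px [492. 216.] [(11, [493.3, -158.9, 92.0, 35.3, -12.9])]
green px [328. 178.] [(11, [542.5, -6.3, 91.4, 35.0, -4.0])]
```

View pics/w1.png

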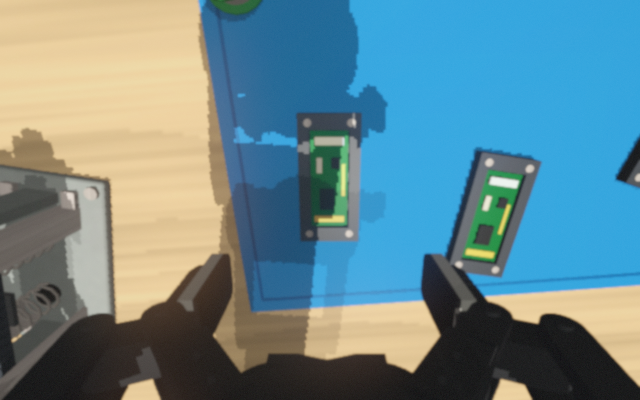

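The wrist view shows carrier_a centred at (328,178), carrier_b at (495,212) and clear space for the fingers. Descending on carrier_a.

```bash

python3 -m pendant '[[-1,[0.0018,0.0047,0.06],0],[-1,[0,0,0.07],0],[-1,[0,0,0.07],0],[-1,[0,0,0.06],0],[-1,[0,0,0.036],0],[-1,[0,0,0.02],0],[-1,[0,0,0],0]]'
python3 -m pendant '[[1,[0,0,0],0],[1,[0,0,0],0],[1,[0,0,0],0],[1,[0,0,0],0],[1,[0,0,0],0],[1,[0,0,0],0],[1,[0,0,0],0],[1,[0,0,0],0]]' 80
python3 -c "from h import *; togo(542.8,-6,160,-4.4)"
```

```text
clock: 3.0
eef_pos: [541.5, -7.7, 1.0]
tcp_rot: [-0.0, 0.999, -0.04, -0.001]
wrist_force: [-0.1, 0.1, 0.2]
gripper_width: 0.998
grip_force: 0.0
clock: 3.8
eef_pos: [544.9, -7.1, 4.8]
tcp_rot: [0.0, 0.999, -0.039, 0.002]
wrist_force: [-1.4, -0.6, 5.6]
gripper_width: 0.622
grip_force: 84.7
clock 3.8 pos [544.9  -7.1   4.8] yaw -4.52 turn -0.002 shift after turn [-0.0043 -0.0019 -0.3104] now [-0.003  -0.0017 -0.3104] F [-1.4 -0.6  5.6] tilt [ 0.0041 -0.0009]
```

```bash

python3 -m pendant '[[1,[0,0,-0.02],0],[1,[0,0,-0.06],0],[1,[0,0,-0.09],0],[1,[0,0,-0.09],0],[1,[0,0,-0.09],0],[1,[0,0,-0.09],0.07],[1,[0,0,0],0.077],[1,[0,0,0],0]]'
python3 -c "from h import *; togo(395,300,225,-13.3)"
```

```text
clock: 4.6
eef_pos: [543.5, -6.7, 224.9]
tcp_rot: [0.0, 0.993, -0.116, 0.002]
wrist_force: [0.9, 0.5, -2.6]
gripper_width: 0.621
grip_force: 84.5
clock 4.6 pos [543.5  -6.7 224.9] yaw -13.32 turn -0.0004 shift after turn [-4.302e-01 -5.287e-01 -2.000e-04] now [-0.4304 -0.5285 -0.0017] F [ 0.9  0.5 -2.6] tilt [ 0.004  -0.0006]
```

```bash

python3 -m pendant '[[1,[-0.0538,-0.066,0],0],[1,[-0.0538,-0.066,0],0],[1,[-0.0538,-0.066,0],0],[1,[-0.0538,-0.066,0],0],[1,[-0.0538,-0.066,0],0],[1,[-0.0538,-0.066,0],0],[1,[-0.0538,-0.066,0],0],[1,[-0.0538,-0.066,0],0]]'
python3 -m pendant '[[1,[0,0,0],0],[1,[0,0,0],0],[1,[0,0,0],0]]'
python3 - <<'E'
from h import *
togo(478.5,282.6,225,-13.3)
c=look([95,97,224]); cv2.imwrite('pics/w2.png',c['img'])
E
```

```text
clock: 5.4
eef_pos: [392.2, 300.6, 220.4]
tcp_rot: [0.001, 0.993, -0.115, -0.001]
wrist_force: [0.7, -0.6, -0.7]
gripper_width: 0.624
grip_force: 84.5
clock: 5.7
eef_pos: [394.2, 298.9, 221.2]
tcp_rot: [0.001, 0.993, -0.116, -0.001]
wrist_force: [0.3, -0.9, -1.6]
gripper_width: 0.624
grip_force: 84.6
clock 5.7 pos [394.2 298.9 221.2] yaw -13.34 turn -0.0007 shift after turn [ 0.1716 -0.0071 -0.0077] now [ 0.1716 -0.0072 -0.0079] F [ 0.3 -0.9 -1.6] tilt [-0.0017 -0.0014]
green px [326. 259.] [(95, [319.8, 316.0, 179.5, 68.9, -13.4]), (97, [320.9, 315.8, 178.1, 68.4, -13.4]), (224, [390.4, 299.4, 93.2, 35.7, -13.4])]
green px [323.  75.] [(95, [480.2, 280.6, 85.7, 35.1, -13.3]), (97, [480.1, 280.7, 85.1, 34.8, -13.3]), (224, [473.7, 281.1, 44.5, 18.2, -13.3])]
```

View pics/w2.png

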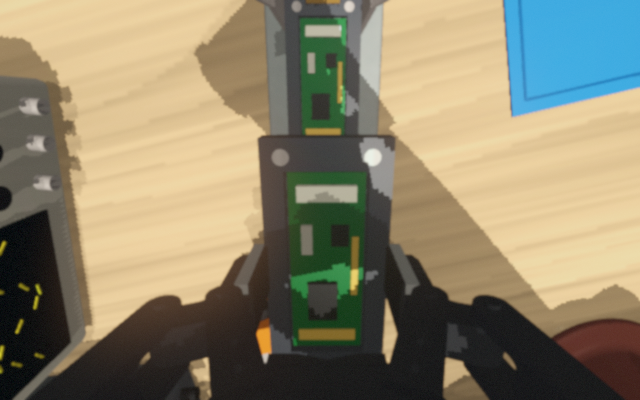

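Wrist view: held carrier's board at (326,259), straight in the fingers; carrier_c in the magazine at (323,75), its near end just hidden. Moving above the mouth.

```bash

python3 -m pendant '[[1,[0.058,-0.0019,0],0],[1,[0.058,-0.0019,0],0],[1,[0.058,-0.0019,0],0],[1,[0,0,0.03],0],[1,[0,0,0.06],0],[1,[0,0,0.03],0],[1,[0,0,0],0],[1,[0,0,0],0]]'
python3 - <<'E'
from h import *
togo(479.4,281.6,150,-13.3)
for n in('scene','top'):
    c=camera(n)
    for r,k in greens(c): print(n,np.round(r[0]),rect(c,k,157))
    if n=='scene': cv2.imwrite('pics/s2.png',cv2.resize(c['img'][180:330,320:480],None,fx=4,fy=4))
E
```

```text
clock: 6.55
eef_pos: [479.4, 282.3, 162.3]
tcp_rot: [0.0, 0.993, -0.116, -0.0]
wrist_force: [0.1, 0.1, -0.2]
gripper_width: 0.622
grip_force: 84.6
clock 6.55 pos [479.4 282.3 162.3] yaw -13.35 turn -0.0009 shift after turn [0.0002 0.0013 0.0245] now [0.0002 0.0013 0.0245] F [ 0.1  0.1 -0.2] tilt [-0.0006 -0.0002]
scene [298. 297.] [776.2 100.3  66.4  45.2  35.6]
scene [401. 253.] [499.1 285.8 121.7  57.8 -13.7]
scene [278. 222.] [585.8 -88.5  81.6  31.6 -12.5]
scene [129. 184.] [ 696.2 -600.5   73.9   54.4  -72. ]
top [352. 205.] [ 478.3 -145.5   82.    31.   -13.5]
top [500. 156.] [ 645.5 -630.6   73.    53.3  -73.5]
top [292. 143.] [677.7  50.5  53.5  45.5   1.2]
```

View pics/s2.png

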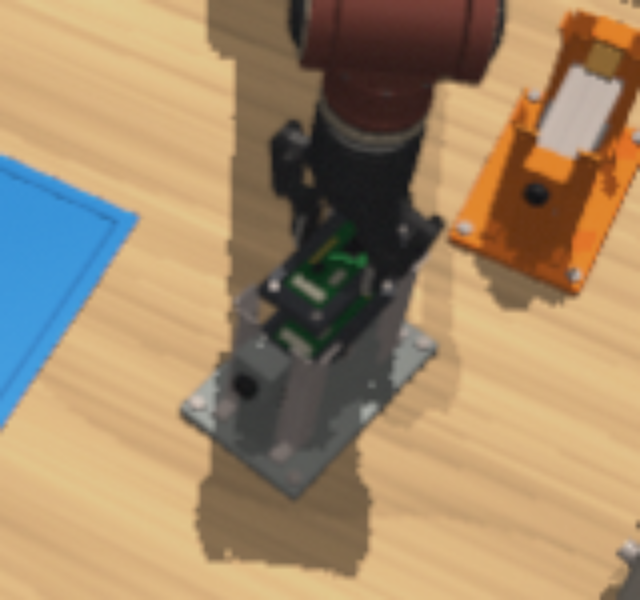

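The carrier hangs squarely over the magazine mouth. Descending in steps, watching force.

```bash

python3 -m pendant '[[1,[0,0.001,0.012],0],[1,[0,0,0.012],0],[1,[0,0,0.012],0],[1,[0,0,0.012],0],[1,[0,0,0.012],0],[1,[0,0,0],0]]' 90
python3 -m pendant '[[1,[0,0,0.01],0],[1,[0,0,0.01],0],[1,[0,0,0.01],0],[1,[0,0,0],0]]'
python3 -c "from h import *; togo(479.4,281.6,86,-13.3)"
```

```text
clock: 7.25
eef_pos: [478.8, 281.7, 130.7]
tcp_rot: [0.001, 0.993, -0.116, -0.001]
wrist_force: [-0.2, -0.8, -1.0]
gripper_width: 0.616
grip_force: 98.2
clock: 7.65
eef_pos: [479.1, 281.8, 116.4]
tcp_rot: [0.0, 0.993, -0.116, -0.001]
wrist_force: [-0.1, -1.0, -0.7]
gripper_width: 0.619
grip_force: 98.3
clock 7.65 pos [479.1 281.8 116.4] yaw -13.34 turn -0.0007 shift after turn [0.0008 0.0003 0.0607] now [0.0009 0.0003 0.0607] F [-0.1 -1.  -0.7] tilt [-0.0015 -0.0005]
```

```bash

python3 -m pendant '[[1,[0,0,0.01],0],[1,[0,0,0.01],0],[1,[0,0,0.01],0],[1,[0,0,0.01],0],[1,[0,0,0],0]]'
python3 -m pendant '[[1,[0,0,0.008],0],[1,[0,0,0.008],0],[1,[0,0,0.006],0],[1,[0,0,0],0],[1,[0,0,0],0]]'
python3 -c "from h import *; togo(479.4,281.6,85.5,-13.3)"
```

```text
clock: 8.15
eef_pos: [482.1, 283.6, 101.0]
tcp_rot: [-0.002, 0.993, -0.116, 0.003]
wrist_force: [-0.4, 2.7, 7.9]
gripper_width: 0.616
grip_force: 99.4
clock: 8.65
eef_pos: [482.1, 283.6, 89.7]
tcp_rot: [-0.002, 0.993, -0.116, 0.003]
wrist_force: [-0.9, 1.9, 7.6]
gripper_width: 0.614
grip_force: 99.3
clock 8.65 pos [482.1 283.6  89.7] yaw -13.35 turn -0.0008 shift after turn [-0.0044  0.0051  0.0085] now [-0.0045  0.0051  0.0084] F [-0.9  1.9  7.6] tilt [0.0059 0.0035]
```

```bash

python3 -m pendant '[[1,[0,0,0.005],0],[1,[0,0,0.005],0],[1,[0,0,0],0],[1,[0,0,0],0]]'
python3 - <<'E'
from h import *
togo(479.4,281.6,85.5,-13.3)
c=camera('scene'); cv2.imwrite('pics/s3.png',cv2.resize(c['img'][205:315,345:455],None,fx=5,fy=5,interpolation=2))
E
```

```text
clock: 9.05
eef_pos: [482.1, 283.5, 84.9]
tcp_rot: [-0.002, 0.993, -0.116, 0.003]
wrist_force: [-0.5, 1.8, 9.6]
gripper_width: 0.619
grip_force: 99.5
clock 9.05 pos [482.1 283.5  84.9] yaw -13.35 turn -0.0009 shift after turn [-0.0044  0.0051 -0.0012] now [-0.0044  0.0051 -0.0012] F [-0.5  1.8  9.6] tilt [0.0058 0.0033]
```

View pics/s3.png

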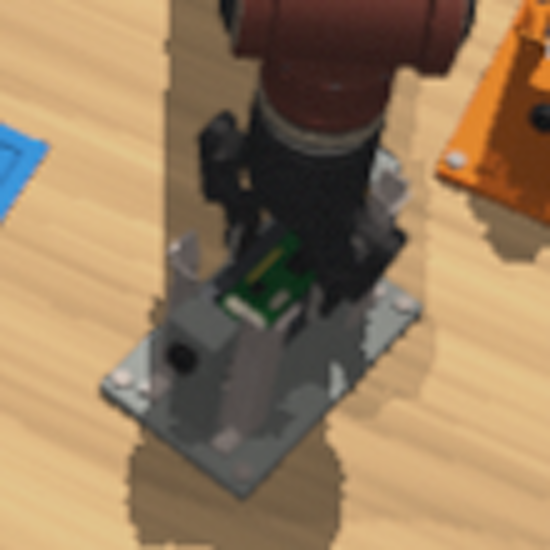

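Carrier appears seated down between the posts at (270,290) in the crop, with the force consistent with springs alone. Releasing and retreating.

```bash

python3 -m pendant '[[-1,[0,0,0],0],[-1,[0,0,0],0],[-1,[0,0,0],0],[-1,[0,0,0],0],[-1,[0,0,0],0],[-1,[0,0,-0.03],0],[-1,[0,0,-0.08],0],[-1,[0,0,-0.08],0]]'
python3 -m pendant '[[-1,[-0.06,0,-0.08],0],[-1,[-0.09,0,0],0],[-1,[-0.09,0,0],0],[-1,[0,0,0],0],[-1,[0,0,0],0]]'
python3 - <<'E'
from h import *
togo(495,-158.3,170,-13)
c=look([95,97]); cv2.imwrite('pics/w3.png',c['img'])
E
```

```text
clock: 9.9
eef_pos: [478.9, 281.7, 177.3]
tcp_rot: [0.0, 0.993, -0.116, -0.001]
wrist_force: [0.5, -0.3, 0.1]
gripper_width: 1.0
grip_force: 0.0
clock: 10.4
eef_pos: [362.5, 310.0, 217.5]
tcp_rot: [-0.001, 0.993, -0.115, 0.001]
wrist_force: [-0.2, 0.2, 1.3]
gripper_width: 0.997
grip_force: 0.0
clock 10.4 pos [362.5 310.  217.5] yaw -13.26 turn -0.0043 shift after turn [0.469  0.8531 0.0951] now [0.4727 0.8511 0.0948] F [-0.2  0.2  1.3] tilt [0.0021 0.0009]
green px [324.  48.] [(95, [468.6, 286.3, 65.9, 35.1, -12.9]), (97, [468.3, 286.3, 65.4, 34.9, -12.9])]
```

View pics/w3.png

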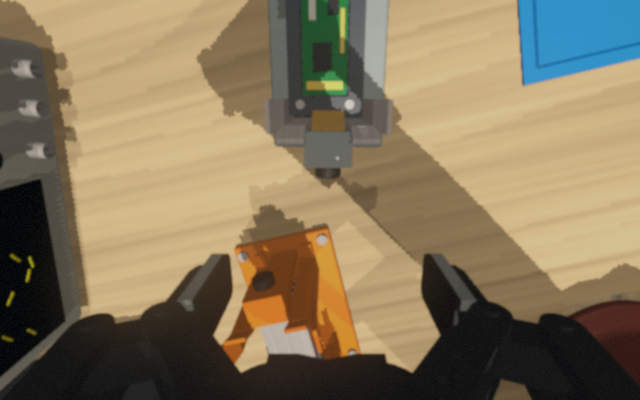

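Near catch (328,118) is out over the carrier's end. Checking the far one.

```bash

python3 -m pendant '[[-1,[0.09,0,0],0],[-1,[0.09,0,0],0],[-1,[0.05,0,0],0],[-1,[0,0,0],0],[-1,[0,0,0],0]]'
python3 - <<'E'
from h import *
togo(495,-158.3,170,-13)
c=look([95,97]); cv2.imwrite('pics/w4.png',cv2.resize(c['img'][:260,180:480],None,fx=2,fy=2))
E
```

```text
clock: 10.95
eef_pos: [475.6, 282.5, 216.0]
tcp_rot: [0.0, 0.993, -0.117, -0.001]
wrist_force: [-0.2, 0.1, -0.8]
gripper_width: 1.004
grip_force: 0.0
clock 10.95 pos [475.6 282.5 216. ] yaw -13.47 turn -0.0078 shift after turn [0.2361 0.8503 0.092 ] now [0.2431 0.8483 0.0922] F [-0.2  0.1 -0.8] tilt [-0.0012 -0.0003]
green px [323. 182.] [(95, [480.3, 283.8, 90.7, 34.8, -13.5]), (97, [480.8, 283.6, 90.0, 34.5, -13.5])]
```

View pics/w4.png

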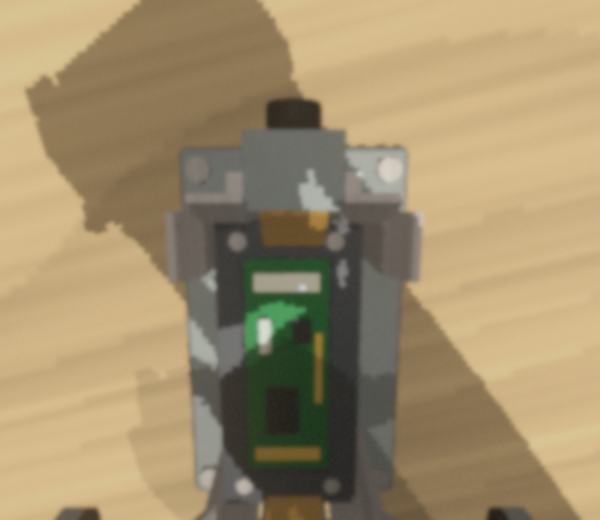

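Both brass catches, (293,228) and (293,505), overlap the carrier's ends; it sits level. Now carrier_b.

```bash

python3 -m pendant '[[-1,[0.024,0.085,0.004],0],[-1,[0.024,0.085,0.004],0],[-1,[0.024,0.085,0.004],0],[-1,[0.024,0.085,0.01],0],[-1,[0.024,0.085,0.01],0]]'
python3 -m pendant '[[-1,[0.024,0.085,0.015],0],[-1,[0.024,0.085,0.015],0],[-1,[0.024,0.085,0.015],0],[-1,[0.024,0.085,0.015],0],[-1,[0.024,0.085,0],0],[-1,[0,0,0],0],[-1,[0,0,0],0]]'
python3 - <<'E'
from h import *
togo(494.5,-158.5,3,-13)
c=look([11])
E
```

```text
clock: 11.5
eef_pos: [483.3, 61.6, 200.5]
tcp_rot: [-0.0, 0.993, -0.115, 0.001]
wrist_force: [0.2, -0.3, -0.1]
gripper_width: 0.998
grip_force: 0.0
clock: 12.2
eef_pos: [493.1, -158.0, 170.4]
tcp_rot: [-0.0, 0.993, -0.117, -0.0]
wrist_force: [0.1, 1.2, 0.1]
gripper_width: 1.003
grip_force: 0.0
clock 12.2 pos [ 493.1 -158.   170.4] yaw -13.42 turn -0.007 shift after turn [0.003  0.0004 0.3348] now [0.0031 0.0006 0.3348] F [0.1 1.2 0.1] tilt [-0.      0.0007]
green px [326. 176.] [(11, [493.8, -157.8, 91.0, 35.6, -13.4])]
```

```bash

python3 -m pendant '[[-1,[0.0014,0,0.06],0],[-1,[0,0,0.08],0],[-1,[0,0,0.08],0],[-1,[0,0,0.06],0],[-1,[0,0,0.036],0],[-1,[0,0,0.015],0],[-1,[0,0,0],0]]'
python3 -m pendant '[[1,[0,0,0],0],[1,[0,0,0],0],[1,[0,0,0],0],[1,[0,0,0],0],[1,[0,0,0],0],[1,[0,0,0],0],[1,[0,0,0],0]]' 90
python3 -c "from h import *; togo(493.8,-157.8,225,-13.3)"
```

```text
clock: 12.95
eef_pos: [493.5, -156.5, 4.1]
tcp_rot: [-0.0, 0.993, -0.115, -0.001]
wrist_force: [0.8, -0.3, 0.1]
gripper_width: 0.999
grip_force: 0.0
clock: 13.65
eef_pos: [495.8, -158.8, 7.6]
tcp_rot: [0.0, 0.993, -0.116, 0.002]
wrist_force: [-1.5, 2.1, 7.0]
gripper_width: 0.616
grip_force: 92.4
clock 13.65 pos [ 495.8 -158.8    7.6] yaw -13.35 turn -0.0008 shift after turn [-0.0044 -0.0011 -0.4349] now [-0.0029 -0.0009 -0.4349] F [-1.5  2.1  7. ] tilt [ 0.0033 -0.0011]
```

```bash

python3 -m pendant '[[-1,[0,0,0],0],[-1,[0,0,0],0],[-1,[0,0,0],0],[-1,[0,0,0],0],[-1,[0,0,0.008],0],[-1,[0,0,0],0]]'
python3 -m pendant '[[1,[0,0,0],0],[1,[0,0,0],0],[1,[0,0,0],0],[1,[0,0,0],0],[1,[0,0,0],0],[1,[0,0,0],0],[1,[0,0,0],0]]' 90
python3 -c "from h import *; togo(493.8,-157.8,225,-13.3)"
```

```text
clock: 14.25
eef_pos: [493.5, -158.0, 0.0]
tcp_rot: [-0.0, 0.993, -0.116, -0.001]
wrist_force: [-0.9, -0.2, -0.6]
gripper_width: 1.002
grip_force: 0.0
clock: 14.95
eef_pos: [494.7, -158.5, 1.5]
tcp_rot: [0.0, 0.993, -0.116, 0.001]
wrist_force: [0.2, 0.5, 5.3]
gripper_width: 0.625
grip_force: 94.9
clock 14.95 pos [ 494.7 -158.5    1.5] yaw -13.35 turn -0.0008 shift after turn [-0.0021 -0.001  -0.447 ] now [-0.0015 -0.0008 -0.447 ] F [0.2 0.5 5.3] tilt [ 0.0013 -0.0006]
```

```bash

python3 -m pendant '[[1,[0,0,-0.02],0],[1,[0,0,-0.06],0],[1,[0,0,-0.09],0],[1,[0,0,-0.09],0],[1,[0,0,-0.09],0],[1,[0,0,-0.09],0],[1,[0,0,0],0]]'
python3 -c "from h import *; togo(395,303,225,-13.4)"
```

```text
clock: 15.65
eef_pos: [497.2, -159.7, 229.2]
tcp_rot: [0.002, 0.993, -0.116, 0.006]
wrist_force: [0.6, -0.8, -0.1]
gripper_width: 0.623
grip_force: 94.8
clock 15.65 pos [ 497.2 -159.7  229.2] yaw -13.34 turn 0.001 shift after turn [-0.4133 -0.8528  0.0083] now [-4.125e-01 -8.532e-01  4.000e-04] F [ 0.6 -0.8 -0.1] tilt [ 0.012  -0.0059]
```

```bash

python3 -m pendant '[[1,[-0.0413,-0.0853,0],0],[1,[-0.0413,-0.0853,0],0],[1,[-0.0413,-0.0853,0],0],[1,[-0.0413,-0.0853,0],0],[1,[-0.0413,-0.0853,0],0]]'
python3 -m pendant '[[1,[-0.0413,-0.0853,0],0],[1,[-0.0413,-0.0853,0],0],[1,[-0.0413,-0.0853,0],0],[1,[-0.0413,-0.0853,0],0],[1,[-0.0413,-0.0853,0],0],[1,[0,0,0],0],[1,[0,0,0],0],[1,[0,0,0],0]]'
python3 - <<'E'
from h import *
togo(480.2,283.4,225,-13.4)
z=get_obs()['eef_pos'][2]+1.5+8
c=look([97,z]); print(z)
E
```

```text
clock: 16.15
eef_pos: [441.2, 74.7, 219.5]
tcp_rot: [0.0, 0.993, -0.117, -0.001]
wrist_force: [1.5, -0.1, -0.7]
gripper_width: 0.625
grip_force: 94.9
clock: 16.95
eef_pos: [391.3, 303.5, 219.9]
tcp_rot: [0.001, 0.993, -0.117, -0.001]
wrist_force: [0.1, -0.4, -0.4]
gripper_width: 0.628
grip_force: 95.0
clock 16.95 pos [391.3 303.5 219.9] yaw -13.39 turn 0.0002 shift after turn [ 0.1822 -0.002  -0.0102] now [ 0.1822 -0.0019 -0.0104] F [ 0.1 -0.4 -0.4] tilt [-0.0013 -0.0012]
green px [326. 258.] [(97, [319.0, 320.3, 181.9, 69.9, -12.9]), (np.float64(229.37737080983268), [391.3, 303.2, 91.1, 35.0, -12.9])]
green px [324.  69.] [(97, [481.4, 283.4, 88.9, 34.6, -13.3]), (np.float64(229.37737080983268), [472.6, 284.7, 44.5, 17.3, -13.3])]
229.37737080983268
```

```bash

python3 -m pendant '[[1,[0.0607,-0.0007,0],0],[1,[0.0607,-0.0007,0],0],[1,[0.0607,-0.0007,0],0],[1,[0,0,0.03],0],[1,[0,0,0.06],0],[1,[0,0,0.03],0],[1,[0,0,0],0],[1,[0,0,0],0]]'
python3 -c "from h import *; togo(480.2,283.5,130,-13.4)"
```

```text
clock: 17.8
eef_pos: [480.1, 284.1, 160.8]
tcp_rot: [0.0, 0.993, -0.116, -0.0]
wrist_force: [0.0, 0.5, -0.8]
gripper_width: 0.631
grip_force: 95.0
clock 17.8 pos [480.1 284.1 160.8] yaw -13.37 turn 0.0006 shift after turn [0.0004 0.0012 0.0616] now [0.0005 0.0012 0.0616] F [ 0.   0.5 -0.8] tilt [-0.0005 -0.0001]
```

```bash

python3 -m pendant '[[1,[0,0.001,0.012],0],[1,[0,0,0.012],0],[1,[0,0,0.012],0],[1,[0,0,0.012],0],[1,[0,0,0.012],0],[1,[0,0,0],0]]' 100
python3 -m pendant '[[1,[0,0,0.01],0],[1,[0,0,0.01],0],[1,[0,0,0.01],0],[1,[0,0,0],0]]'
python3 -m pendant '[[1,[0,0,0.01],0],[1,[0,0,0.01],0],[1,[0,0,0.01],0],[1,[0,0,0],0]]'
python3 -c "from h import *; togo(480.2,283.5,82,-13.4)"
```

```text
clock: 18.4
eef_pos: [479.5, 283.7, 129.3]
tcp_rot: [0.001, 0.993, -0.116, -0.001]
wrist_force: [-0.7, 0.8, -1.5]
gripper_width: 0.623
grip_force: 109.1
clock: 18.8
eef_pos: [480.0, 284.0, 115.5]
tcp_rot: [0.0, 0.993, -0.116, -0.0]
wrist_force: [-2.2, -0.6, 1.9]
gripper_width: 0.619
grip_force: 109.6
clock: 19.2
eef_pos: [480.4, 284.3, 106.2]
tcp_rot: [0.001, 0.993, -0.115, -0.0]
wrist_force: [-17.9, -5.7, 27.3]
gripper_width: 0.621
grip_force: 113.0
clock 19.2 pos [480.4 284.3 106.2] yaw -13.22 turn 0.003 shift after turn [0.0001 0.0016 0.0483] now [0.0001 0.0016 0.0483] F [-17.9  -5.7  27.3] tilt [-0.001  -0.0011]
```

Jam: 27 N up with a sideways push along -x. Backing up a little and yielding in that direction.

```bash

python3 -m pendant '[[1,[0,0,-0.01],0],[1,[0,0,-0.01],0],[1,[0,0,-0.01],0],[1,[0,0,0],0],[1,[0,0,0],0]]'
python3 - <<'E'
from h import *
togo(480.2,283.5,82,-13.4)
z=get_obs()['eef_pos'][2]+1.5+8
c=look([z]); cv2.imwrite('pics/w5.png',cv2.resize(c['img'][:,120:520],None,fx=1.5,fy=1.5)); print(z)
E
```

```text
clock: 19.7
eef_pos: [480.1, 284.0, 115.5]
tcp_rot: [-0.0, 0.993, -0.116, -0.0]
wrist_force: [-2.8, 0.4, 2.0]
gripper_width: 0.62
grip_force: 110.1
clock 19.7 pos [480.1 284.  115.5] yaw -13.35 turn 0.0008 shift after turn [0.0003 0.0009 0.0671] now [0.0004 0.0009 0.0671] F [-2.8  0.4  2. ] tilt [-0.0007  0.0001]
green px [327. 258.] [(np.float64(125.04772870895603), [480.6, 283.5, 90.0, 34.7, -13.7])]
125.04772870895603
```

View pics/w5.png

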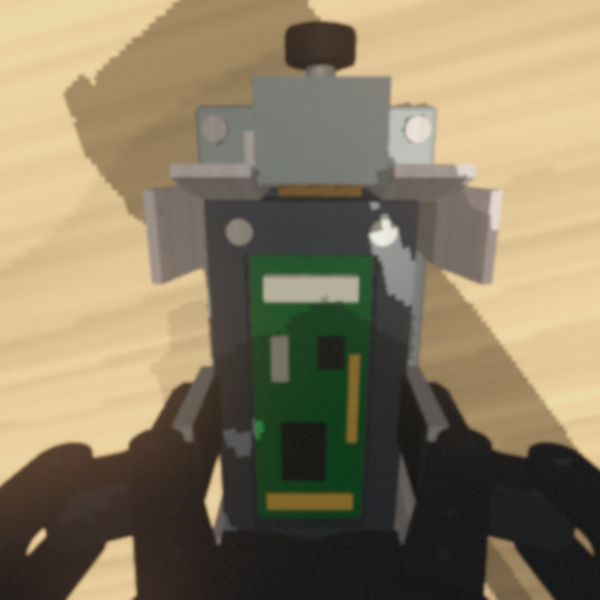

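The far catch is pushed well back, and the carrier's far end (311,200) sits ~2.4 mm left of the catch centre line (321). So it is rubbing on the +x/+y posts; I'll shift it -x and toward -y.

```bash

python3 -m pendant '[[1,[-0.0025,0.002,-0.004],0],[1,[-0.0025,0.002,0],0],[1,[0,0,0],0],[1,[0,0,0],0]]'
python3 -m pendant '[[1,[0,0,0.008],0],[1,[0,0,0.008],0],[1,[0,0,0.008],0],[1,[0,0,0],0],[1,[0,0,0],0]]'
python3 -c "from h import *; togo(480.2,283.5,82,-13.4)"
```

```text
clock: 20.15
eef_pos: [477.5, 282.5, 117.7]
tcp_rot: [-0.0, 0.993, -0.116, 0.0]
wrist_force: [0.1, -0.1, -1.2]
gripper_width: 0.617
grip_force: 109.9
clock: 20.65
eef_pos: [478.1, 282.6, 106.4]
tcp_rot: [-0.0, 0.993, -0.116, 0.001]
wrist_force: [0.1, -1.0, 1.7]
gripper_width: 0.622
grip_force: 110.3
clock 20.65 pos [478.1 282.6 106.4] yaw -13.36 turn 0.0007 shift after turn [ 0.0038 -0.0027  0.0488] now [ 0.0037 -0.0027  0.0488] F [ 0.1 -1.   1.7] tilt [0.0012 0.0001]
```

Free now. Continuing down; 24 mm to go.

```bash

python3 -m pendant '[[1,[0,0,0.008],0],[1,[0,0,0.008],0],[1,[0,0,0.006],0],[1,[0,0,0],0],[1,[0,0,0],0]]'
python3 -m pendant '[[1,[0,0,0.008],0],[1,[0,0,0.008],0],[1,[0,0,0],0],[1,[0,0,0],0]]'
python3 -c "from h import *; togo(480.2,283.5,82,-13.4)"
```

```text
clock: 21.15
eef_pos: [479.1, 282.9, 96.9]
tcp_rot: [-0.001, 0.993, -0.116, 0.002]
wrist_force: [1.1, -1.9, 8.5]
gripper_width: 0.623
grip_force: 110.9
clock: 21.55
eef_pos: [479.1, 282.9, 88.9]
tcp_rot: [-0.0, 0.993, -0.116, 0.002]
wrist_force: [0.4, -1.8, 7.9]
gripper_width: 0.619
grip_force: 110.9
clock 21.55 pos [479.1 282.9  88.9] yaw -13.32 turn 0.0014 shift after turn [ 0.0018 -0.0017  0.0138] now [ 0.0017 -0.0017  0.0138] F [ 0.4 -1.8  7.9] tilt [0.0037 0.0005]
```

```bash

python3 -m pendant '[[1,[0,0,0.005],0],[1,[0,0,0.005],0],[1,[0,0,0.003],0],[1,[0,0,0],0],[1,[0,0,0],0]]'
python3 - <<'E'
from h import *
togo(480.2,283.5,82,-13.4)
z=get_obs()['eef_pos'][2]+1.5+8
c=look([z]); cv2.imwrite('pics/w6.png',cv2.resize(c['img'][:,120:520],None,fx=1.5,fy=1.5)); print(z)
E
```

```text
clock: 22.05
eef_pos: [479.2, 282.9, 82.8]
tcp_rot: [-0.0, 0.993, -0.116, 0.002]
wrist_force: [-0.5, -2.4, 10.4]
gripper_width: 0.618
grip_force: 111.0
clock 22.05 pos [479.2 282.9  82.8] yaw -13.32 turn 0.0014 shift after turn [ 0.0017 -0.0017  0.0016] now [ 0.0017 -0.0017  0.0016] F [-0.5 -2.4 10.4] tilt [0.0035 0.0003]
green px [327. 258.] [(np.float64(92.30608576986204), [479.5, 282.4, 90.8, 34.8, -13.5])]
92.30608576986204
```

View pics/w6.png

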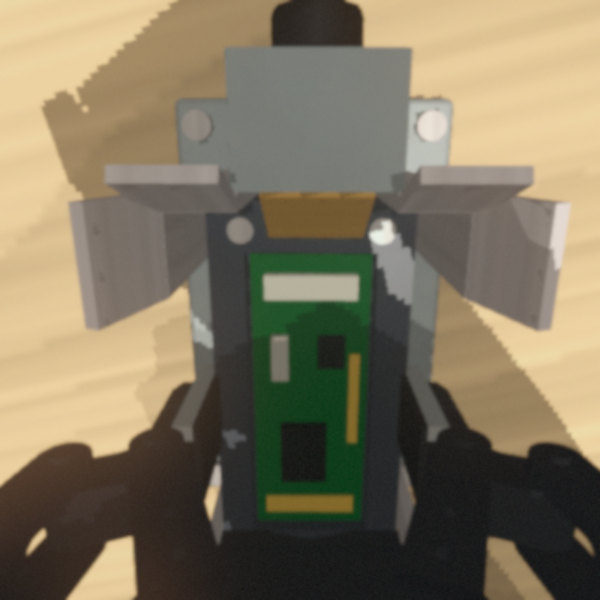

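Far catch (318,215) has snapped out over the carrier's end, and there is no slip in the grip. One more mm for margin, then release and look.

```bash

python3 -m pendant '[[1,[0,0,0.0025],0],[1,[0,0,0],0],[1,[0,0,0],0]]'
python3 -m pendant '[[-1,[0,0,0],0],[-1,[0,0,0],0],[-1,[0,0,0],0],[-1,[0,0,0],0],[-1,[0,0,0],0],[-1,[0,0,-0.03],0],[-1,[0,0,-0.08],0],[-1,[0,0,-0.08],0]]'
python3 -m pendant '[[-1,[0,0,-0.08],0],[-1,[0,0,0],0],[-1,[0,0,0],0],[-1,[0,0,0],0]]'
python3 - <<'E'
from h import *
togo(480.2,283.5,82,-13.4)
c=look([95,97]); cv2.imwrite('pics/w7.png',cv2.resize(c['img'][:280,180:480],None,fx=2,fy=2))
for n in('scene','top'):
    c=camera(n)
    for r,k in greens(c): print(n,np.round(r[0]),'z96',rect(c,k,96))
E
```

```text
clock: 22.4
eef_pos: [479.1, 282.8, 81.6]
tcp_rot: [-0.0, 0.993, -0.116, 0.002]
wrist_force: [0.1, -2.5, 11.0]
gripper_width: 0.624
grip_force: 111.1
clock: 23.2
eef_pos: [476.7, 282.3, 175.1]
tcp_rot: [0.0, 0.993, -0.116, -0.001]
wrist_force: [0.5, 0.3, -0.4]
gripper_width: 1.0
grip_force: 0.0
clock: 23.6
eef_pos: [476.8, 282.3, 213.2]
tcp_rot: [0.0, 0.993, -0.116, -0.001]
wrist_force: [0.5, 0.0, -0.6]
gripper_width: 0.998
grip_force: 0.0
clock 23.6 pos [476.8 282.3 213.2] yaw -13.35 turn 0.0009 shift after turn [ 0.006  -0.0039  0.2624] now [ 0.0064 -0.0041  0.2624] F [ 0.5  0.  -0.6] tilt [-0.0015 -0.0006]
green px [325. 184.] [(95, [479.3, 282.3, 90.3, 34.5, -13.4]), (97, [479.8, 282.2, 89.6, 34.3, -13.4])]
scene [298. 297.] z96 [747.4  80.9  69.7  47.5  35.6]
scene [401. 259.] z96 [479.9 284.2  89.2  33.7 -13.1]
scene [129. 184.] z96 [ 663.4 -654.8   77.6   57.1  -72. ]
top [500. 156.] z96 [ 661.  -657.5   76.3   55.7  -73.5]
top [292. 143.] z96 [694.5  54.2  55.9  47.5   1.2]
```

View pics/w7.png

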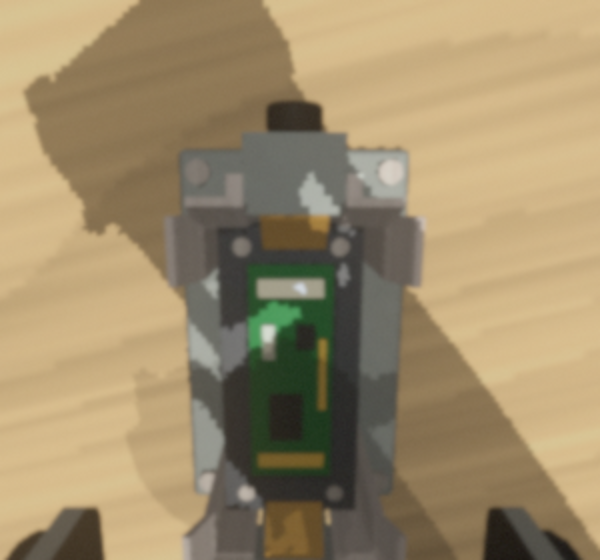

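Both catches, (295,232) and (293,515), are out over the top carrier. It lies level at the right height, and the bystanders I checked have not moved. Handing in.

```bash
python3 -c "from cell import job_done; print(job_done())"
```

```text
the job is handed in; nothing more can be done
None
```

Both carriers with boards are in the magazine on top of carrier_c, boards up, with both brass catches out over the top one; the second jammed briefly on the way in (about 27 N) but went down cleanly after a small shift, and the job is handed in at about 24 s.

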